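# Fit the platen of a mirror-edge grinder and hold its belt tensioner back

## Robot

A 7-joint arm with a two-finger parallel gripper is mounted at the origin on the work surface. World frame = base frame: x ahead of the robot, y to its left, z up, the work surface at z = 0. Lengths are in m, angles in rad, forces in N, time in s.
With the tool pointing down it reaches from about 0.35 to 0.9 m from the base axis. Payload 19.9 kg.
Tool frame: the origin (TCP) lies at the very end of the fingers, on their centre line; the grasp point (between the pads) lies 19 mm behind it (robot.grasp_offset is the distance from the TCP to the grasp point, in m); y points along the fingers, z is the direction in which the jaws open and shut, and the axes are right-handed (so a half turn about y gives the same grasp; the last joint's range is limited). The gripper opens to 85 mm and grips with 20 to 120 N. Pads are 22 mm wide; open, the fingers measure 114 mm over their backs; the gripper's body (76 mm by 85 mm) begins 54 mm behind the grasp point. The pads swing forward as they close: fully open they stand 13 mm farther back than shut.
Start: joints at [1.252, 0.417, -0.01, 1.614, 0.005, 1.111, -0.053], TCP at [0.171, -0.601, 0.231] pointing down, gripper open.
Joint ranges: [-2.81, 2.81], [-0.39, 2.02], [-1.27, 1.25], [0.06, 2.57], [-1.19, 4.33], [0.19, 2], [-2.82, 2.82]. Speed limits (rad/s): [1.89, 1.89, 2.39, 2.39, 3.01, 3.01, 3.01].

## Interface

Orientations are given as a unit quaternion [x, y, z, w].
In Python, from cell import status, cams, robot gives the robot as it stands.
- The arm moves only by the shell command python3 -m crank 'ROWS' [OPENING] [FORCE]. ROWS is a JSON object of lists of equal length, an entry for each row: "dp": the shift along the tool's x, y, z in mm, a list of three; "angular": the turn, a rotation vector about the tool's x, y, z in degrees, a list of three. A call has 1 to 12 rows; each row is the pose to reach, as a shift and turn from the pose commanded when the call began, along the tool's axes at that moment; what a row does not reach only later rows make up. A row lasts 1/8 s, in which the tool goes at most 62.5 mm and 10.7 degrees, less where a joint would pass 70% of its speed; a pose out of reach is approached as far as the arm can. A call with a gripper value outside its range is refused whole. OPENING is the opening in per cent of the stroke, from 0 (shut) to 100 (fully open), set as the call begins (- or left out, the last holds). The fingers move at their own pace and stop on an object; FORCE is the grip in N (left out, the last holds). Time passes only in rows, so rows that repeat a pose let the fingers close. It gives the time, the measured TCP pose, the force and the opening at its end, in the units of the state.
- status.state(): the state, without advancing time (a new reading comes with each control period).
- cams.snapshot(name): name is "scene" or "side" or "wrist"; returns (picture, depth): 384x512x3 uint8, red, green, blue; 384x512 float32, m along the optical axis (not along the pixel's ray), 0 where there is no reading.
- cams.camera_model(name): a dict with "vfov" (degrees; the focal length in pixels is half the picture's height over the tangent of half this angle, whatever the lens; pixels are square), "cx", "cy" (the principal point, pixels), "world_to_cam" (4x4, takes a point from world to camera coordinates). Camera axes: x right, y down, z forward; pixel columns grow to the right and rows downward; lengths in m; the calibration is good to about 2 mm. A picture is of the moment at which its call begins: read the wrist's pose just before it. camera_model takes no time and is no camera call; for the wrist camera it gives the pose at the moment of the call.
- robot.job_done(): hands the job in, once; it reports no verdict.
The state is a dict: "clock": time; "q": joint angles; "joint_velocities": joint speeds; "joint_efforts": joint torques, N m; "tcp_pos": TCP position; "tcp_rot": TCP orientation; "wrist_force": force on the tool from outside, world axes, zero at the start; "wrist_torque": the same for the moment, N m; "opening": opening from 0.0 (shut) to 1.0 (fully open).
Only numpy, scipy, OpenCV 4.12 (cv2) and the standard library are available. Lean on these libraries where they do the work, as an engineer would, in place of code of your own. Each camera call takes 0.05 s, during which the arm holds its last target.

## Task

Get the little belt grinder ready for its new belt: lower the platen (the plate with two holes and an upright wall) over the two locating pins until its foot lies flush on the machine's base. Only then push the sprung tensioner arm back by its upright post, past the click of its pawl and clearly further, and keep holding it there against its spring so that you and not the pawl are carrying it; finish while still holding it. Leave the other things on the bench where they are.

Things in the scene. Friction and masses are not known exactly. Their poses are not given: they have to be found in the camera images.
- machine: Small grey belt grinder lying flat, fixed, no belt on. Base slab 270 x 350 mm, top face 30 mm above the bench. Origin on the bench; x runs from its front edge (x -155 mm) to its back (+115), y along the 350 mm side. Fixed black drive wheel (radius 35, top 82 mm up) at x 0, y +125; motor housing as tall at x 55 to 111, y 20 to 150; tensioner arm at the -y end.
- seat (a point): Point on the top face of the machine's base (30 mm above the bench) half-way between the two locating pins; axes as the machine's. The pins stand 42 mm to either side along y, 9 mm thick, 20 mm tall, tops tapered. The platen's foot lies here, its length along y, either end first.
- platen_mid (a point): Centre of the loose dark steel platen (0.25 to 0.5 kg), 25.5 mm above its underside: foot plate 60 (x) x 110 (y) x 6 mm with a 12 mm hole 42 mm to either side along y; on it, centred, an upright wall 12 mm thick (x), 60 mm long (y), 45 mm tall. 51 mm tall in all, y along the wall, z up. Starts upright on the bench; the same either way round.
- tensioner (a joint): Angle of the sprung arm (rad). 0 = out, at rest; grows as its post is pushed towards the machine's +y, clockwise seen from above. From 0.17 its nose pushes the pawl aside; at 0.31 the pawl clicks in behind it and would catch it at 0.30 if let go. Clear of the pawl: 0.36 to the stop at 0.50. Spring at the post: 7 N at 0, 13 N at 0.45, up to 18 N at the pawl.
- post (a point): Middle of the upright round steel post at the free end of the dark steel tensioner arm: 14 mm thick, from 56 to 105 mm above the bench (this point 80.5 up), 145 mm from the pivot axis; moves with the arm. The arm is 20 mm wide, its top 56 mm up. An idler wheel (radius 25, top 94 mm up) sits on it 60 mm from the post towards the pivot.
- pivot (a point): Point on the vertical hinge axis of the tensioner arm, at the height of the base's top face (30 mm above the bench); axes as the machine's.
- pawl (a joint): Travel of the sprung pawl slider (m): 0 = sprung fully in towards the arm, up to 0.014 = pushed out to the machine's front (-x). It moves by itself when the arm's nose passes; about 10 mm at most, back to 0 at the click.
- pawl_tip (a point): Tip of the pawl slider, a small steel wedge at the machine's front edge, beyond the free end of the arm, 53 mm above the bench.
- jar: Bystander: glue jar, 62 mm across and 75 mm tall; origin at the centre of its underside.
- tiles: Bystander: stack of square mirror tiles, 60 x 60 x 24 mm; origin at the centre of its underside.
- carton: Bystander: cardboard carton, 100 x 160 x 50 mm; origin at the centre of its underside.
- driver: Bystander: screwdriver lying behind the machine; origin at the middle of its underside.
- ruler: Bystander: flat steel straightedge, 250 x 30 x 4 mm; origin at the centre of its underside.
- mug: Bystander: white mug, 80 mm across and 90 mm tall; origin at the centre of its underside.
- tape: Bystander: roll of paper tape, 90 mm across and 24 mm tall, lying flat; origin at the centre of its underside.
Things that resemble listed ones, but are neither listed nor needed, are in the scene too. Leave any turquoise or yellow look-alike of the part that bears platen_mid alone.

How it is judged:
By the outcome, as a careful person would: the job done as asked, in the order asked, and still so for the second after the job is handed in, while the arm keeps its last pose, push and grip.
It also fails if it takes over 45 s, if anything falls off the work surface, if the arm or the gripper's body presses on something with over 40 N, if the wrist force passes 120 N, or if a joint passes its speed limit or range.

## Working session

There is one attempt and no reset: what is moved stays moved. The work goes in short steps, Python scripts to look and compute and a shell command to move; the robot and the scene stay as the last step left them, time stands still between calls to the robot, and variables do not carry over. Pictures are saved under pics/ and viewed, and the job is handed in when it is done.

```bash
ls; mkdir -p pics
cat > h.py <<'E'
import numpy as np,cv2
from cell import status,cams,robot
def snap(n,f):
    m=cams.camera_model(n); p,d=cams.snapshot(n)
    cv2.imwrite(f'pics/{f}.png',cv2.cvtColor(p,cv2.COLOR_RGB2BGR)); np.savez(f'pics/{f}.npz',p=p,d=d,vf=m['vfov'],cx=m['cx'],cy=m['cy'],T=m['world_to_cam'])
    return load(f)
def load(f):
    z=np.load(f'pics/{f}.npz'); return {k:z[k] for k in z}
def foc(s): return s['p'].shape[0]/2/np.tan(np.radians(float(s['vf']))/2)
def plane(s,uv,h):
    uv=np.atleast_2d(np.array(uv,float)); f=foc(s); R=s['T'][:3,:3]; t=s['T'][:3,3]
    c=-R.T@t; r=np.c_[(uv[:,0]-s['cx'])/f,(uv[:,1]-s['cy'])/f,np.ones(len(uv))]@R
    k=(h-c[2])/r[:,2]; return c+r*k[:,None]
def cloud(s):
    f=foc(s); v,u=np.mgrid[:s['d'].shape[0],:s['d'].shape[1]]; d=s['d']
    P=np.stack([(u-s['cx'])/f*d,(v-s['cy'])/f*d,d],-1); T=s['T']
    W=(P-T[:3,3])@T[:3,:3]; W[d==0]=np.nan; return W
def proj(s,X):
    X=np.atleast_2d(X); c=X@s['T'][:3,:3].T+s['T'][:3,3]; f=foc(s)
    return np.c_[c[:,0]/c[:,2]*f+s['cx'],c[:,1]/c[:,2]*f+s['cy']]
E
python3 - <<'E'
from h import *
for n in ['scene','side','wrist']:
    s=snap(n,n+'0'); print(n,s['vf'],s['cx'],s['cy'],-s['T'][:3,:3].T@s['T'][:3,3])
print(status.state())
print(cams.camera_model('scene').keys())
a=[cv2.imread(f'pics/{n}0.png') for n in ['scene','side','wrist']]
E
```

```text
pics
scene 55.08941761944069 255.59319148602756 194.33099801140233 [0.90362193 0.54730083 1.04609755]
side 50.92537765960349 249.03438769445532 194.01491482708533 [0.3050744  1.00951966 1.25306955]
wrist 59.900919916389334 250.32868619972018 191.61651142433968 [ 0.25119766 -0.57861754  0.37296564]
{'clock': 0.15, 'q': array([ 1.2524947 ,  0.41783242, -0.01027769,  1.61404179,  0.00467947,
        1.11066156, -0.05300684]), 'joint_velocities': array([ 1.13092657e-03, -2.62704613e-03,  1.04311441e-04, -2.02939561e-03,
        1.62047975e-04,  1.85241602e-05,  9.08308559e-04]), 'joint_efforts': array([ 4.93571151e-04, -8.64746332e+01,  6.78730756e-01, -4.35057449e+01,
        1.89815322e-02,  5.82595268e-03, -5.66307449e-05]), 'tcp_pos': array([ 0.17071385, -0.60096305,  0.23080437]), 'tcp_rot': array([-0.09760993,  0.70066448, -0.70002912,  0.0974721 ]), 'wrist_force': array([ 0.78348032, -0.01408021,  0.2065633 ]), 'wrist_torque': array([-0.0147375 ,  0.04708617,  0.01895092]), 'opening': 0.9988695962427118}
dict_keys(['vfov', 'cx', 'cy', 'world_to_cam'])
```

View pics/scene0.png

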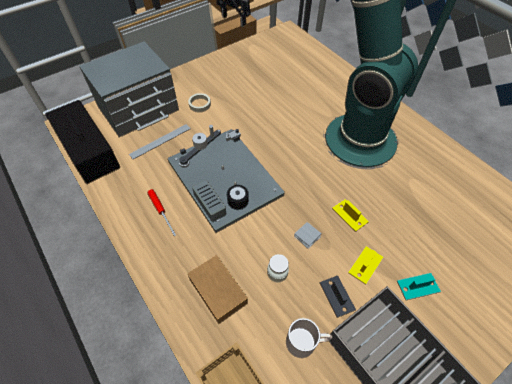

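View pics/side0.png

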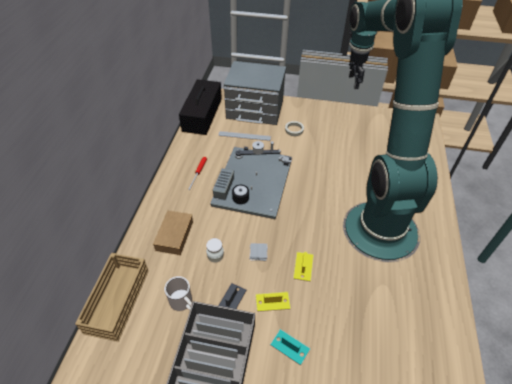

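View pics/wrist0.png

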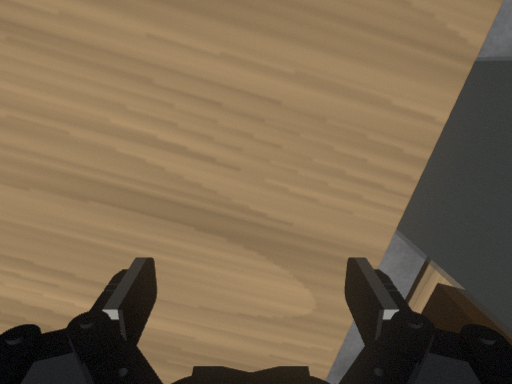

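The scene view shows four platen-like parts: dark at (338,295), yellow at (350,214) and (366,265), turquoise at (419,287). Only the dark steel one fits, since the coloured ones are excluded. I'll check it in enlarged crops along with the machine.

Run:
```python
from h import *
def crop(n,a,x0,y0,x1,y1,k):
    i=cv2.imread(f'pics/{n}.png')[y0:y1,x0:x1]; cv2.imwrite(f'pics/{a}.png',cv2.resize(i,None,fx=k,fy=k,interpolation=cv2.INTER_CUBIC))
crop('scene0','c1',160,115,290,235,5)
crop('scene0','c2',290,250,370,340,6)
crop('side0','c3',200,135,300,220,6)
crop('side0','c4',205,275,260,325,8)
```

```text
(no output)
```

View pics/c1.png

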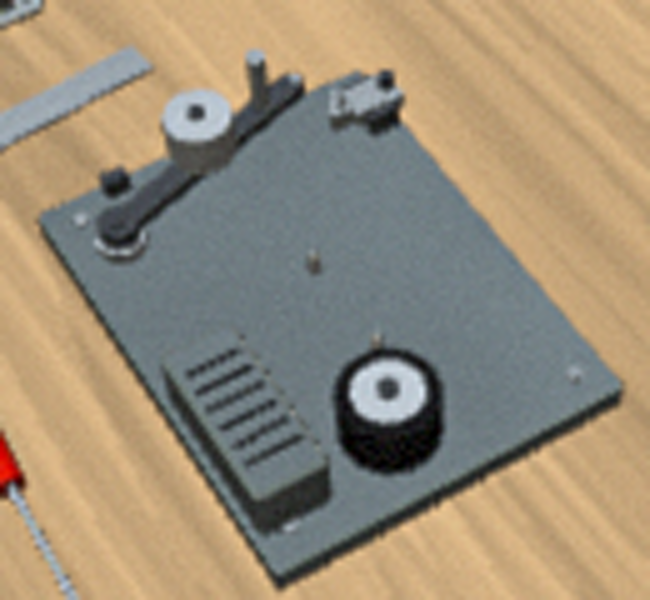

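View pics/c2.png

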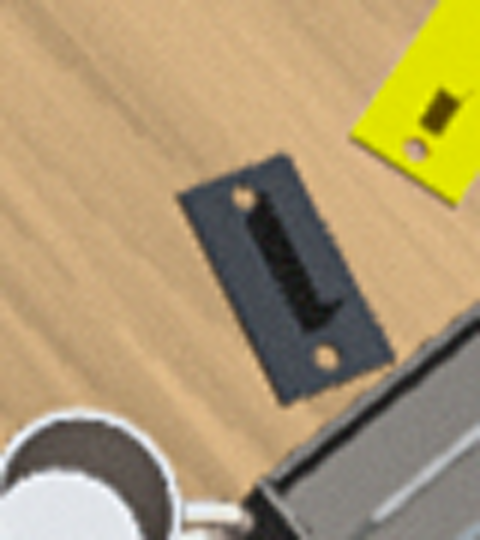

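View pics/c3.png

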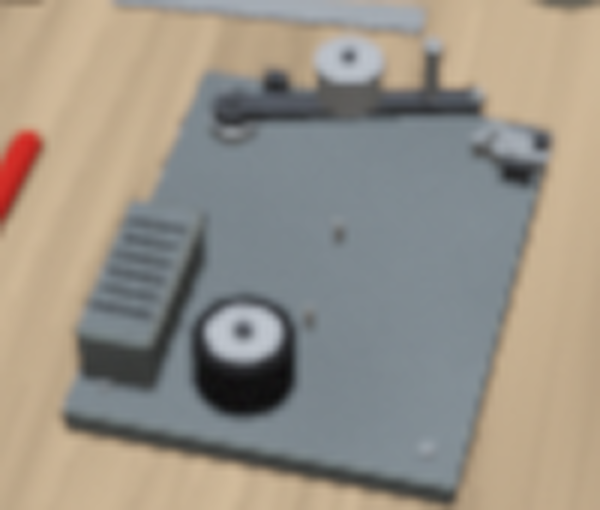

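View pics/c4.png

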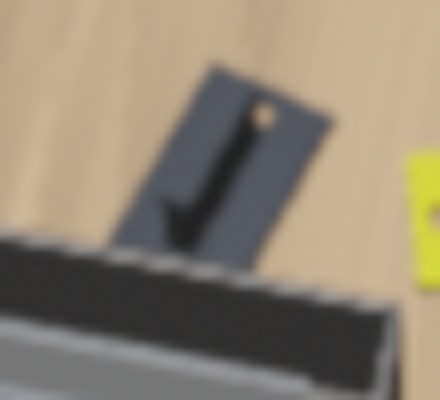

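The crops confirm the dark plate: two holes, a dark ridge along the long axis, and close to the tray. Next I'll measure it from depth and by ray casting.

Run:
```python
from h import *
for n,box in [('scene0',(290,250,370,340)),('side0',(205,275,260,325))]:
    s=load(n);W=cloud(s);x0,y0,x1,y1=box
    z=W[y0:y1,x0:x1,2]*1000
    print(n); 
    for r in range(0,y1-y0,4): print(y0+r,' '.join('%4d'%v if v==v else '  --' for v in z[r,::4]))
    pts=[proj(s,[0,0,0])]
# scene clicks
s=load('scene0')
c=lambda u,v:(290+u/6,250+v/6)
fc=[c(180,194),c(287,153),c(395,362),c(287,405)]
P=plane(s,fc,0.006);print(P.round(4)); print(P.mean(0), [np.linalg.norm(P[i]-P[(i+1)%4]) for i in range(4)])
H=plane(s,[c(243,196),c(326,356)],0.006);print('holes',H,H.mean(0),np.linalg.norm(H[0]-H[1]))
d=lambda u,v:(160+u/5,115+v/5)
e=lambda u,v:(200+u/6,135+v/6)
s2=load('side0')
print('pins scene top .05',plane(s,[d(313,252),d(377,335)],.05))
print('pins side',plane(s2,[e(338,228),e(310,313)],.05))
mc=plane(s,[d(40,215),d(280,572),d(622,385)],.03);print(mc, np.linalg.norm(mc[0]-mc[1]),np.linalg.norm(mc[1]-mc[2]))
mc=plane(s2,[e(207,72),e(67,415),e(452,492),e(550,128)],.03);print(mc)
print('post top',plane(s,d(255,55),.105),plane(s2,e(433,42),.105))
```

```text
scene0
250    1   -2    1    0    0   -1    0    0    0    0    0    0    0    1   -3    1    0   -1    1    7
254    1   -4    1   -1    3    0    0    2    0    1   -5   -2    0    0    0    0   --    0    4    2
258   -1    0    0   -1   -2   -1    0   -2    0   -2   -4    1    0    3    0    0    0    4    2   --
262    0    3    0    0   -5   -4    1   -3    0    2    0   -2    2   -2    0    2    0    6    5   52
266    0    0   -2    1   -1   -3    1   -1   -1    2   -1    0    2    0    0    1    8    5   38   49
270   -2   -2   -1   -4   -1    0    3    0   -1    0   -3    2    2    1   -1    4   10    8   19    6
274    0    0    3    0    0   -1    3    2    0   -1    5    1   -2    0   -4    3    4    0    5    6
278    0    0    0    3    0    0    1   -1    0    0    7    7    5    2   -1    0    0    5    3    6
282    0    0    0   -2    3   -1    0   -3    4    6    0   51   50    0    0    0   -2    1    2    6
286   -3    1   -1   -1    1    1   -2   -1    3    0    6   35   47    3    2   -3    0    0    0    0
290    1    1    0    0    0    0   -1   -3   -1    7
[... 2556 characters left out ...]
70172 0.006     ]
 [0.50865589 0.44176497 0.006     ]] [0.49796754 0.40123335 0.006     ] 0.08383444737136092
pins scene top .05 [[ 0.52218945 -0.16275009  0.05      ]
 [ 0.52601976 -0.07819063  0.05      ]]
pins side [[ 0.51737006 -0.15319841  0.05      ]
 [ 0.52057917 -0.07068447  0.05      ]]
[[ 0.65478749 -0.31856474  0.03      ]
 [ 0.67095595  0.02631245  0.03      ]
 [ 0.40794533  0.03922762  0.03      ]] 0.34525598214620407 0.26332752691714195
[[ 0.64884928 -0.31421158  0.03      ]
 [ 0.66333902  0.0329802   0.03      ]
 [ 0.40389137  0.04593162  0.03      ]
 [ 0.3877273  -0.30476912  0.03      ]]
post top [[ 0.47962123 -0.29695861  0.105     ]] [[ 0.47658179 -0.29640685  0.105     ]]
```

```bash
cat >> h.py <<'E'
from scipy.spatial.transform import Rotation as Ro
def delta(p=None,jaw=None,down=None,rot=None,base=None):
    """print shift (mm, tool axes) & rotvec (deg) from current measured pose to TCP p with jaw dir yaw (deg, mod 180)"""
    st=status.state(); t=st['tcp_pos'];q=Ro.from_quat(st['tcp_rot']);M=q.as_matrix()
    if jaw is not None:
        best=None
        for a in (jaw,jaw+180):
            z=np.array([np.cos(np.radians(a)),np.sin(np.radians(a)),0]);y=np.array([0,0,-1.]);x=np.cross(y,z)
            rv=np.degrees((q.inv()*Ro.from_matrix(np.c_[x,y,z])).as_rotvec())
            if best is None or np.linalg.norm(rv)<np.linalg.norm(best): best=rv
        print('angular',best.round(2))
    print('dp',(M.T@(np.array(p)-t)*1000).round(1),'tcp',t.round(4),'jaw',np.degrees(np.arctan2(M[1,2],M[0,2])).round(2),'y',M[:,1].round(4),'F',st['wrist_force'].round(1),'op',round(st['opening'],3),'t',st['clock'],'q',st['q'].round(2))
E
python3 - <<'E'
from h import *
st=status.state();M=Ro.from_quat(st['tcp_rot']).as_matrix();print(M.round(3))
s=load('wrist0');c=-s['T'][:3,:3].T@s['T'][:3,3];print('cam in tool',M.T@(c-st['tcp_pos']));print('camaxes in tool (cols)',(M.T@s['T'][:3,:3].T).round(3))
s=load('scene0');W=cloud(s)
m=(abs(W[...,2]-.09)<.006)&(W[...,1]>.4)&(W[...,0]<.65);m[:,:310]=0
print('tray rim pts near'); P=W[m]; d=np.linalg.norm(P[:,:2]-[.4975,.402],axis=1); i=np.argsort(d)[:8]; print(P[i].round(3),d[i])
delta([.49,-.17,.25],jaw=-3)
E
```

```text
[[-0.962 -0.     0.273]
 [-0.273  0.001 -0.962]
 [ 0.    -1.    -0.001]]
cam in tool [-0.08351692 -0.14216744  0.00036678]
camaxes in tool (cols) [[-0.002  0.945  0.326]
 [-0.001 -0.326  0.945]
 [ 1.     0.001  0.001]]
tray rim pts near
[[0.492 0.47  0.088]
 [0.488 0.47  0.088]
 [0.496 0.471 0.089]
 [0.5   0.471 0.088]
 [0.511 0.47  0.089]
 [0.505 0.472 0.09 ]
 [0.49  0.472 0.089]
 [0.495 0.472 0.09 ]] [0.06861352 0.06870402 0.06880055 0.06910589 0.06959657 0.06998275
 0.07037038 0.07050879]
angular [ 5.000e-02 -7.114e+01 -3.000e-02]
dp [-424.9  -18.9 -327.3] tcp [ 0.1707 -0.601   0.2308] jaw -74.14 y [-3.e-04  9.e-04 -1.e+00] F [ 0.8 -0.   0.2] op 0.999 t 0.15 q [ 1.25  0.42 -0.01  1.61  0.    1.11 -0.05]
```

Run:
```python
from h import *
delta([.525,-.11,.26],jaw=-2.7)
```

```text
angular [ 5.000e-02 -7.144e+01 -3.000e-02]
dp [-475.   -28.9 -375.5] tcp [ 0.1707 -0.601   0.2308] jaw -74.14 y [-3.e-04  9.e-04 -1.e+00] F [ 0.8 -0.   0.2] op 0.999 t 0.15 q [ 1.25  0.42 -0.01  1.61  0.    1.11 -0.05]
```

```bash
python3 -m crank '{"dp":[[-48,-3,-38],[-95,-6,-75],[-143,-9,-113],[-190,-12,-150],[-238,-15,-188],[-285,-18,-225],[-333,-20,-263],[-380,-23,-300],[-428,-26,-338],[-475,-29,-375],[-475,-29,-375],[-475,-29,-375]],"angular":[[0,-7,0],[0,-14,0],[0,-21,0],[0,-28,0],[0,-35,0],[0,-42,0],[0,-49,0],[0,-56,0],[0,-64,0],[0,-71.4,0],[0,-71.4,0],[0,-71.4,0]]}' 100
python3 - <<'E'
from h import *
delta([.525,-.11,.26],jaw=-2.7)
snap('wrist','w1')
E
```

```text
clock: 1.65
tcp_pos: [0.525, -0.1109, 0.2599]
tcp_rot: [-0.488, 0.512, -0.512, 0.488]
wrist_force: [-0.4, -0.9, -0.2]
opening: 0.999
angular [ 0.05 -0.07 -0.  ]
dp [-0.9 -0.1  0. ] tcp [ 0.525  -0.1109  0.2599] jaw -2.77 y [-8.e-04  1.e-04 -1.e+00] F [-0.4 -0.9 -0.2] op 0.999 t 1.65 q [ 0.6   0.27 -0.54  1.79  0.15  1.13 -0.03]
```

View pics/w1.png

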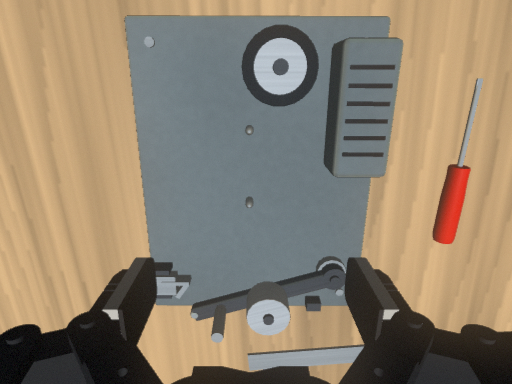

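The wrist view shows the pins at (249,130) and (249,202), the post top near (217,337), and the pawl near (172,283). I'll take a second view about 60 mm on for height.

```bash
python3 -m crank '{"dp":[[-30,0,0],[-60,0,0],[-60,0,0]],"angular":[[0,0,0],[0,0,0],[0,0,0]]}'
python3 - <<'E'
from h import *
snap('wrist','w2')
def crop(n,a,x0,y0,x1,y1,k):
    i=cv2.imread(f'pics/{n}.png')[y0:y1,x0:x1]; return cv2.resize(i,None,fx=k,fy=k,interpolation=cv2.INTER_CUBIC)
s1,s2=load('w1'),load('w2')
g=proj(s2,plane(s1,[(249,130),(249,202)],.045));print(g)
x,y=g.mean(0).astype(int)
cv2.imwrite('pics/pins.png',np.hstack([crop('w1','',229,116,269,216,6),crop('w2','',x-20,y-50,x+20,y+50,6)])); print(x-20,y-50)
E
```

```text
clock: 2.08
tcp_pos: [0.5278, -0.0498, 0.2604]
tcp_rot: [0.488, -0.512, 0.512, -0.488]
wrist_force: [-0.5, -0.3, 0.0]
opening: 0.998
[[248.89859342 184.49653157]
 [248.81377339 249.2097603 ]]
228 166
```

View pics/pins.png

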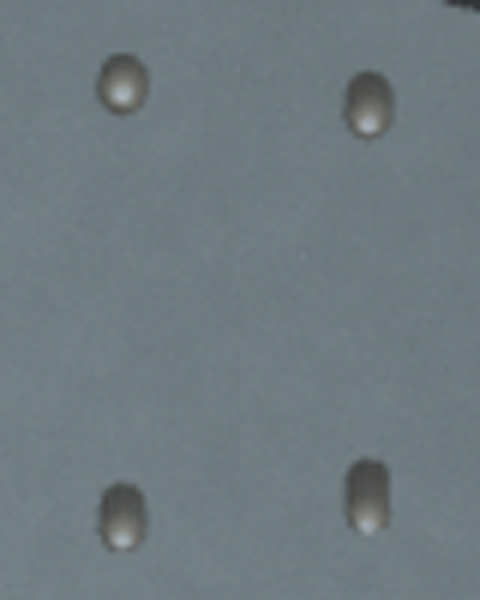

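```bash
cat >> h.py <<'E'
def tri(views):
    A=[];b=[]
    for s,uv in views:
        f=foc(s);T=s['T'];x=(uv[0]-s['cx'])/f;y=(uv[1]-s['cy'])/f
        for k,c in ((0,x),(1,y)):
            r=T[k]-c*T[2];A.append(r[:3]);b.append(-r[3])
    A=np.array(A);b=np.array(b);X,res,_,_=np.linalg.lstsq(A,b,rcond=None);return X,np.abs(A@X-b).max()
E
python3 - <<'E'
from h import *
s1,s2=load('w1'),load('w2')
g=lambda s:s
for a,b in (((122,97),(128,122)),((123,536),(128,520))):
    ua=(229+a[0]/6-.4,116+a[1]/6-.4);ub=(228+b[0]/6-.4,166+b[1]/6-.4)
    print(tri([(s1,ua),(s2,ub)]),plane(s1,ua,.05),plane(s2,ub,.05))
# base ends via cylinder silhouettes: lateral centre only. machine corners
# saturate-based segmentation of pins
for s,f in ((s1,'w1'),(s2,'w2')):
    W=cloud(s);m=(abs(W[...,2]-.03)<.012)
    print(f,W[120:215:12,249,2].round(3), W[150,200:300:20,2].round(3))
E
```

```text
(array([ 0.52451599, -0.08333832,  0.04399304]), np.float64(5.69395584397725e-05)) [[ 0.52453289 -0.08240157  0.05      ]] [[ 0.52468791 -0.08138366  0.05      ]]
(array([ 0.52071481, -0.165629  ,  0.04825869]), np.float64(1.5552996945888964e-05)) [[ 0.52073942 -0.16494934  0.05      ]] [[ 0.52078298 -0.16465125  0.05      ]]
w1 [0.029 0.051 0.031 0.029 0.029 0.03  0.03  0.049] [0.029 0.031 0.031 0.029 0.029]
w2 [0.081 0.082 0.083 0.03  0.031 0.04  0.029 0.03 ] [0.03  0.03  0.031 0.082 0.082]
```

View pics/w2.png

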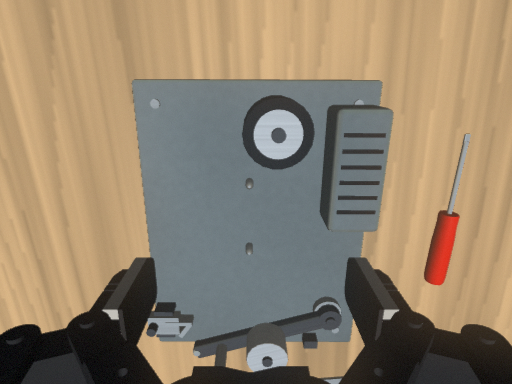

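Run:
```python
from h import *
delta([.4975,.402,.24],jaw=-15)
s1,s2=load('w1'),load('w2')
for a,b in (((122,113),(128,138)),((123,551),(128,535))):
    ua=(229+a[0]/6-.4,116+a[1]/6-.4);ub=(228+b[0]/6-.4,166+b[1]/6-.4)
    print(tri([(s1,ua),(s2,ub)]),plane(s1,ua,.05),plane(s2,ub,.05))
```

```text
angular [-0.   12.22  0.02]
dp [-451.2   20.2  -52.2] tcp [ 0.5278 -0.0512  0.2603] jaw -2.78 y [-1.e-04 -4.e-04 -1.e+00] F [-0.8 -0.8  0.2] op 1.003 t 2.125 q [ 0.52  0.26 -0.57  1.8   0.16  1.12 -0.15]
(array([ 0.52440396, -0.08586967,  0.04593306]), np.float64(5.7765970178369486e-05)) [[ 0.52439776 -0.08520237  0.05      ]] [[ 0.52454125 -0.08451096  0.05      ]]
(array([ 0.52061401, -0.16791824,  0.05019267]), np.float64(1.648902431428123e-05)) [[ 0.52059301 -0.16799439  0.05      ]] [[ 0.52062458 -0.16802897  0.05      ]]
```

```bash
python3 -m crank '{"dp":[[-50,3,-6],[-100,5,-12],[-150,8,-18],[-200,10,-24],[-250,12,-30],[-300,14,-36],[-350,16,-42],[-400,18,-47],[-451,20,-52],[-451,20,-52],[-451,20,-52]],"angular":[[0,1,0],[0,2,0],[0,4,0],[0,5,0],[0,7,0],[0,8,0],[0,9,0],[0,11,0],[0,12.2,0],[0,12.2,0],[0,12.2,0]]}'
python3 - <<'E'
from h import *
delta([.4975,.402,.24],jaw=-15)
snap('wrist','w3')
E
```

```text
clock: 3.5
tcp_pos: [0.4987, 0.4007, 0.2399]
tcp_rot: [0.431, -0.561, 0.561, -0.43]
wrist_force: [0.2, -0.3, -0.3]
opening: 1.002
angular [-0.01 -0.04  0.06]
dp [-0.9 -0.1 -1.5] tcp [0.4987 0.4007 0.2399] jaw -15.04 y [-2.e-04 -1.e-03 -1.e+00] F [ 0.2 -0.3 -0.3] op 1.002 t 3.5 q [-0.26  0.52 -0.66  1.55  0.33  1.19 -1.24]
```

View pics/w3.png

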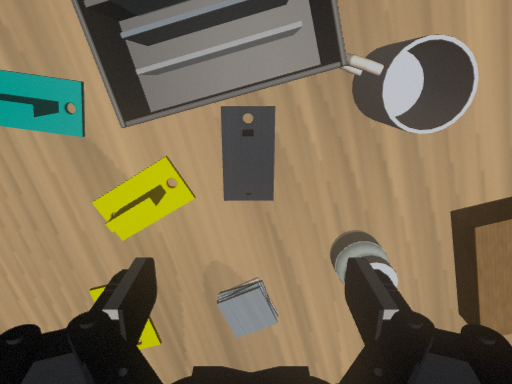

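The dark platen is at (248,153), with a hole at (248,118). The tray rim is just past its far end and the mug is well to the right. I'll measure the foot corners and the wall.

Run:
```python
from h import *
s=load('w3');W=cloud(s)
W2=W[95:210,210:285]
m=(W2[...,2]>.043)&(W2[...,2]<.056)
P=W2[m];print('top n',len(P),P.mean(0))
# wall top mask min-area rect, in pixels then plane .051
cs,_=cv2.findContours(m.astype(np.uint8),0,2);c=max(cs,key=cv2.contourArea);r=cv2.minAreaRect(c);bp=cv2.boxPoints(r)+[210,95]
B=plane(s,bp,.051);print('wall top box',bp.round(1).tolist(),B.round(4).tolist(),B.mean(0))
h=s['p'][95:210,210:285].astype(int); dark=((h.max(-1)<90)).astype(np.uint8)
cs,_=cv2.findContours(dark,0,2);c=max(cs,key=cv2.contourArea);r=cv2.minAreaRect(c);print(r)
i=cv2.resize(cv2.cvtColor(s['p'][95:210,210:285],cv2.COLOR_RGB2BGR),None,fx=5,fy=5,interpolation=cv2.INTER_CUBIC)
i2=cv2.resize((m*255).astype(np.uint8),None,fx=5,fy=5,interpolation=0)
cv2.imwrite('pics/p3.png',np.hstack([cv2.convertScaleAbs(i,alpha=2),cv2.cvtColor(i2,8)]))
```

```text
top n 679 [0.49594298 0.4008584  0.05061445]
wall top box [[242.0, 135.0], [253.0, 135.0], [253.0, 192.0], [242.0, 192.0]] [[0.4981, 0.4302, 0.051], [0.5087, 0.4273, 0.051], [0.4933, 0.3694, 0.051], [0.4822, 0.3724, 0.051]] [0.49556158 0.39983255 0.051     ]
((37.5, 57.5), (93.0, 53.0), 90.0)
```

View pics/p3.png

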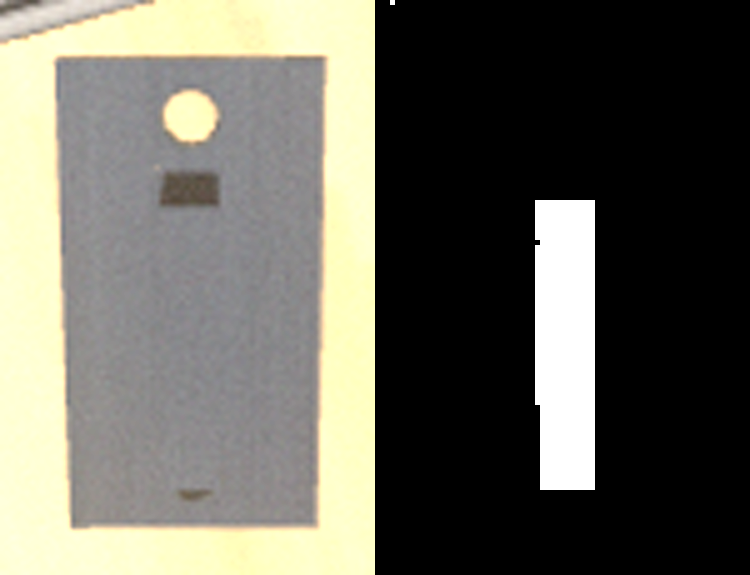

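Run:
```python
from h import *
s=load('w3')
uv=[(210+a/5-.4,95+b/5-.4) for a,b in ((56,57),(326,57),(317,527),(72,527))]
P=plane(s,uv,.006);print(P.round(4).tolist(),P.mean(0))
for i,j in((3,0),(2,1)):
    d=P[j]-P[i];print(np.linalg.norm(d),np.degrees(np.arctan2(d[1],d[0])))
h=(210+190/5-.4,95+116/5-.4)
H=plane(s,h,.006);print('hole',H)
sc=load('scene0');print('hole tri',tri([(s,h),(sc,(290+326/6,250+356/6))]))
X=cloud(s);print('wall top height',np.nanmedian(X[140:185,244:252,2]))
c=P.mean(0);a=np.radians(75);print('expected hole from centre',c[:2]+.042*np.array([np.cos(a),np.sin(a)]))
delta([c[0],c[1],.018],jaw=-15)
```

```text
[[0.4811, 0.4599, 0.006], [0.5383, 0.4446, 0.006], [0.5104, 0.3381, 0.006], [0.4533, 0.3533, 0.006]] [0.49576583 0.39896746 0.006     ]
0.11006113414345899 75.39002635894077
0.11006630475225229 75.29341850829037
hole [[0.50616372 0.43998487 0.006     ]]
hole tri (array([ 0.50591917,  0.44017512, -0.00104984]), np.float64(0.0009548426311075664))
wall top height 0.05072470671692335
expected hole from centre [0.50663623 0.43953635]
angular [-0.02 -0.08  0.05]
dp [  2.  222.1  -2.7] tcp [0.4989 0.4004 0.2401] jaw -15.08 y [ 2.e-04 -1.e-03 -1.e+00] F [-0.5  0.1  0. ] op 0.996 t 3.55 q [-0.26  0.52 -0.66  1.55  0.33  1.19 -1.24]
```

Run:
```python
from h import *
delta([.4957,.3992,.015],jaw=-14.65)
```

```text
angular [-0.02 -0.43  0.05]
dp [  1.8 225.1  -2.9] tcp [0.4989 0.4004 0.2401] jaw -15.08 y [ 2.e-04 -1.e-03 -1.e+00] F [-0.5  0.1  0. ] op 0.996 t 3.55 q [-0.26  0.52 -0.66  1.55  0.33  1.19 -1.24]
```

```bash
python3 -m crank '{"dp":[[2,40,-3],[2,85,-3],[2,130,-3],[2,165,-3],[2,195,-3],[2,213,-3],[2,225,-3],[2,225,-3],[2,225,-3]],"angular":[[0,-0.4,0],[0,-0.4,0],[0,-0.4,0],[0,-0.4,0],[0,-0.4,0],[0,-0.4,0],[0,-0.4,0],[0,-0.4,0],[0,-0.4,0]]}' 50
python3 - <<'E'
from h import *
delta([.4957,.3992,.015],jaw=-14.65)
E
```

```text
clock: 4.68
tcp_pos: [0.4948, 0.4014, 0.0163]
tcp_rot: [-0.432, 0.559, -0.559, 0.433]
wrist_force: [-0.3, -0.8, -0.0]
opening: 0.501
angular [-0.04  0.1  -0.06]
dp [1.9 1.3 1.5] tcp [0.4948 0.4014 0.0163] jaw -14.55 y [ 1.e-03  8.e-04 -1.e+00] F [-0.3 -0.8 -0. ] op 0.501 t 4.675 q [-0.34  0.77 -0.54  1.7   0.51  0.82 -1.37]
```

```bash
python3 -m crank '{"dp":[[0,0,1.5],[0,0,1.5],[0,0,1.5],[0,0,1.5],[0,0,1.5],[0,0,1.5]],"angular":[[0,0,0],[0,0,0],[0,0,0],[0,0,0],[0,0,0],[0,0,0]]}' 0 70
python3 - <<'E'
from h import *
delta([.4957,.3992,.24],jaw=-2.65)
E
```

```text
clock: 5.42
tcp_pos: [0.4962, 0.4008, 0.016]
tcp_rot: [0.432, -0.559, 0.559, -0.433]
wrist_force: [0.0, -2.3, 6.5]
opening: 0.127
angular [ -0.05 -11.9   -0.03]
dp [ 1.60e+00 -2.24e+02  1.00e-01] tcp [0.4962 0.4008 0.016 ] jaw -14.55 y [ 9.e-04  4.e-04 -1.e+00] F [ 0.  -2.3  6.5] op 0.127 t 5.425 q [-0.34  0.77 -0.54  1.7   0.51  0.82 -1.37]
```

```bash
python3 -m crank '{"dp":[[0,-10,0],[0,-40,0],[0,-85,0],[0,-135,0],[0,-175,0],[0,-184,0],[0,-184,0]],"angular":[[0,0,0],[0,0,0],[0,0,0],[0,0,0],[0,0,0],[0,0,0],[0,0,0]]}'
python3 - <<'E'
from h import *
s=snap('wrist','w4')
cv2.imwrite('pics/w4b.png',cv2.convertScaleAbs(cv2.imread('pics/w4.png'),alpha=1.8))
delta([.5227,-.1238,.20],jaw=-2.65)
E
```

```text
clock: 6.3
tcp_pos: [0.4956, 0.4004, 0.1988]
tcp_rot: [0.433, -0.559, 0.559, -0.433]
wrist_force: [0.2, -1.1, -4.8]
opening: 0.127
angular [  0.07 -11.89   0.08]
dp [500.3  -1.5 158. ] tcp [0.4954 0.4001 0.1979] jaw -14.54 y [-0.0014 -0.0012 -1.    ] F [-0.  -0.2 -4.7] op 0.13 t 6.35 q [-0.26  0.55 -0.65  1.6   0.36  1.12 -1.26]
```

View pics/w4b.png

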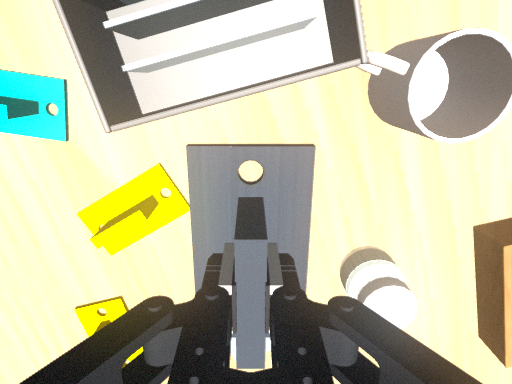

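Run:
```python
from h import *
s=load('w4')
st=status.state();M=Ro.from_quat(st['tcp_rot']).as_matrix();t=st['tcp_pos']
g=s['p'][150:195,225:280].astype(int)
m=(g[...,0]>90).astype(np.uint8);n,l,stt,cen=cv2.connectedComponentsWithStats(m);print(stt,cen+[225,150])
uv=[(251,171),(188.5,145),(314,145)]
P=plane(s,uv,t[2]-.010); print(((P-t)@M*1000).round(1))
W=cloud(s);Q=W[150:230,195:230].reshape(-1,3);Q2=W[150:230,280:305].reshape(-1,3);Q=np.r_[Q,Q2]
T=(Q-t)@M*1000;print('foot top tool y',np.nanmedian(T[:,1]),np.nanpercentile(T[:,1],[10,90]));
A=np.c_[T[:,0],T[:,2],np.ones(len(T))];k=np.isfinite(T).all(1)&(abs(T[:,1]-np.nanmedian(T[:,1]))<8);print(np.linalg.lstsq(A[k],T[k,1],rcond=None)[0])
```

```text
[[   0    0   55   45 2051]
 [  13   10   25   22  424]] [[252.37298879 172.32471965]
 [250.19575472 170.42924528]]
[[-41.2   9.9   0.5]
 [-53.6  10.  -28.5]
 [-53.7   9.9  29.7]]
foot top tool y 9.410867167903328 [ 8.65264539 10.17764264]
[3.56964814e-04 2.85421750e-04 9.42780851e+00]
```

```bash
python3 - <<'E'
from h import *
delta([.5227,-.1227,.12],jaw=-2.65)
E
python3 -m crank '{"dp":[[50,0,16],[100,0,32],[150,0,47],[200,0,63],[250,0,79],[300,0,95],[350,0,110],[400,0,126],[450,0,142],[499,0,158],[499,0,158],[499,0,158]],"angular":[[0,-1,0],[0,-2,0],[0,-3.5,0],[0,-5,0],[0,-6,0],[0,-7,0],[0,-8.5,0],[0,-9.5,0],[0,-11,0],[0,-11.9,0],[0,-11.9,0],[0,-11.9,0]]}'
python3 - <<'E'
from h import *
delta([.5227,-.1227,.12],jaw=-2.65)
E
```

```text
angular [  0.07 -11.89   0.08]
dp [499.1  78.5 157.8] tcp [0.4954 0.4001 0.1979] jaw -14.54 y [-0.0014 -0.0012 -1.    ] F [-0.  -0.2 -4.7] op 0.13 t 6.35 q [-0.26  0.55 -0.65  1.6   0.36  1.12 -1.26]
clock: 7.85
tcp_pos: [0.5228, -0.1215, 0.198]
tcp_rot: [-0.489, 0.512, -0.511, 0.488]
wrist_force: [0.1, 0.3, -3.8]
opening: 0.133
angular [ 0.12  0.01 -0.06]
dp [ 1.3 78.   0.1] tcp [ 0.5228 -0.1215  0.198 ] jaw -2.64 y [-0.002   0.0012 -1.    ] F [ 0.1  0.3 -3.8] op 0.133 t 7.85 q [ 0.66  0.35 -0.59  1.85  0.23  1.01 -0.07]
```

```bash
python3 -m crank '{"dp":[[1,25,0],[1,55,0],[1,80,0],[1,90,0],[1,90,0],[1,90,0]],"angular":[[0,0,0],[0,0,0],[0,0,0],[0,0,0],[0,0,0],[0,0,0]]}'
python3 - <<'E'
from h import *
s=snap('wrist','w5')
cv2.imwrite('pics/w5b.png',cv2.convertScaleAbs(cv2.imread('pics/w5.png'),alpha=1.8))
delta([.5227,-.1227,.05],jaw=-2.65)
E
```

```text
clock: 8.6
tcp_pos: [0.5239, -0.1228, 0.1101]
tcp_rot: [0.488, -0.511, 0.512, -0.489]
wrist_force: [-0.3, -0.4, -4.0]
opening: 0.132
angular [-0.07  0.02  0.02]
dp [-0.2 60.2 -1.3] tcp [ 0.5239 -0.1229  0.1102] jaw -2.63 y [ 1.2e-03 -4.0e-04 -1.0e+00] F [ 0.1 -0.  -4.6] op 0.13 t 8.65 q [ 0.61  0.47 -0.54  1.92  0.32  0.84 -0.15]
```

View pics/w5b.png

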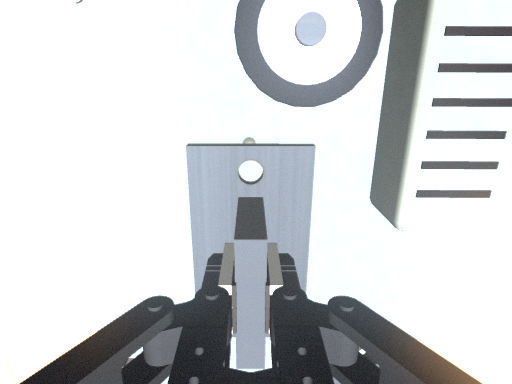

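Run:
```python
from h import *
s=load('w5');st=status.state();M=Ro.from_quat(st['tcp_rot']).as_matrix();t=st['tcp_pos']
print(proj(s,[[.5245,-.0821,.05],[.5245,-.0821,.03]]))
i=cv2.imread('pics/w5.png')[125:190,225:280];cv2.imwrite('pics/p5.png',cv2.resize(cv2.convertScaleAbs(i,alpha=1.3),None,fx=9,fy=9,interpolation=2))
P=plane(s,[(250.5,170.7)],t[2]-.0095);print('hole tool',(P-t)@M*1000)
```

```text
[[248.50855601 149.99429613]
 [248.63118728 143.79557875]]
hole tool [[-41.60704521   9.48751358  -0.11619906]]
```

View pics/p5.png

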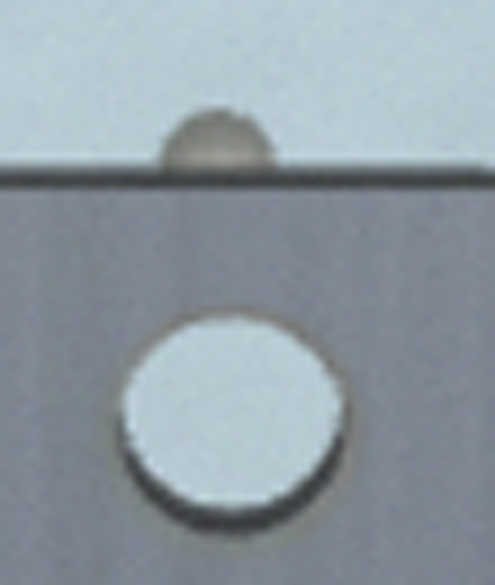

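```bash
python3 -m crank '{"dp":[[0.5,10,-1.1],[0.5,20,-1.1],[0.5,30,-1.1],[0.5,38,-1.1],[0.5,43,-1.1],[0.5,43,-1.1],[0.5,43,-1.1]],"angular":[[0,0,0],[0,0,0],[0,0,0],[0,0,0],[0,0,0],[0,0,0],[0,0,0]]}'
python3 - <<'E'
from h import *
s=snap('wrist','w6')
delta([.5228,-.1234,.0454],jaw=-2.65)
i=cv2.imread('pics/w6.png')[125:190,225:280];cv2.imwrite('pics/p6.png',cv2.resize(cv2.convertScaleAbs(i,alpha=1.3),None,fx=9,fy=9,interpolation=2))
E
```

```text
clock: 9.52
tcp_pos: [0.5224, -0.1234, 0.0665]
tcp_rot: [0.488, -0.511, 0.511, -0.488]
wrist_force: [0.2, -0.2, -4.1]
opening: 0.13
angular [-0.03  0.01  0.  ]
dp [-0.1 21.2  0.3] tcp [ 0.5225 -0.1234  0.0666] jaw -2.64 y [ 5.e-04 -1.e-04 -1.e+00] F [ 0.5  0.2 -4. ] op 0.128 t 9.575 q [ 0.58  0.54 -0.51  1.94  0.37  0.75 -0.19]
```

View pics/p6.png

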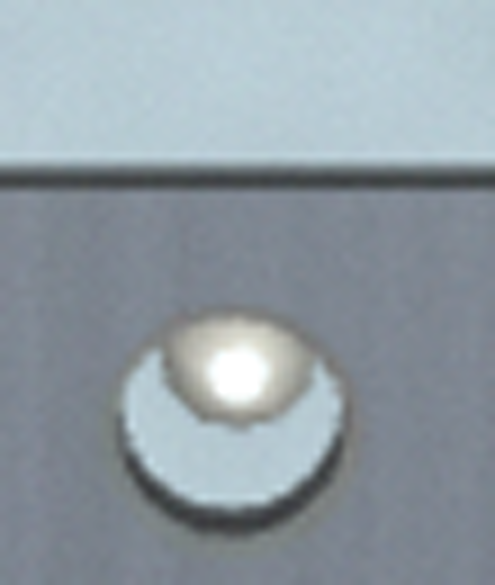

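```bash
python3 -m crank '{"dp":[[-1.5,0,0.3],[-1.5,2,0.3],[-1.5,3,0.3],[-1.5,3,0.3]],"angular":[[0,0,0],[0,0,0],[0,0,0],[0,0,0]]}'
python3 - <<'E'
from h import *
s=snap('wrist','w7')
delta([.5228,-.1234,.0454],jaw=-2.65)
i=cv2.imread('pics/w7.png')[125:190,225:280];cv2.imwrite('pics/p7.png',cv2.resize(cv2.convertScaleAbs(i,alpha=1.3),None,fx=9,fy=9,interpolation=2))
E
```

```text
clock: 10.07
tcp_pos: [0.5226, -0.1219, 0.0632]
tcp_rot: [-0.488, 0.511, -0.511, 0.488]
wrist_force: [0.5, 0.0, -4.4]
opening: 0.131
angular [ 0.01  0.01 -0.01]
dp [ 1.5 17.8  0.3] tcp [ 0.5226 -0.1219  0.0632] jaw -2.64 y [-2.e-04  1.e-04 -1.e+00] F [-0.2 -0.2 -4.7] op 0.131 t 10.125 q [ 0.58  0.54 -0.51  1.95  0.37  0.75 -0.19]
```

View pics/p7.png

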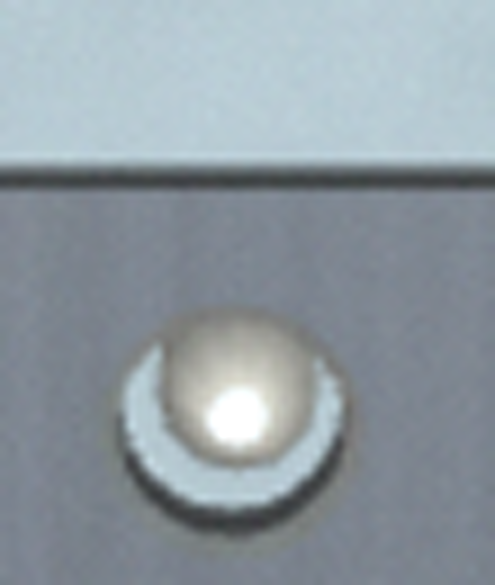

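```bash
python3 -m crank '{"dp":[[0,2,0.2],[0,4,0.2],[0,6,0.2],[0,8,0.2],[0,10,0.2],[0,10,0.2]],"angular":[[0,0,0],[0,0,0],[0,0,0],[0,0,0],[0,0,0],[0,0,0]]}'
python3 - <<'E'
from h import *
s=snap('wrist','w8')
delta([.5228,-.1219,.0454],jaw=-2.65)
i=cv2.imread('pics/w8.png')[125:190,225:280];cv2.imwrite('pics/p8.png',cv2.resize(cv2.convertScaleAbs(i,alpha=1.3),None,fx=9,fy=9,interpolation=2))
E
```

```text
clock: 10.88
tcp_pos: [0.5227, -0.1219, 0.0531]
tcp_rot: [-0.488, 0.512, -0.511, 0.488]
wrist_force: [0.1, -0.3, -4.2]
opening: 0.131
angular [ 0.01  0.01 -0.01]
dp [0.  7.8 0. ] tcp [ 0.5228 -0.1219  0.0532] jaw -2.64 y [-2.e-04  1.e-04 -1.e+00] F [-0.4  0.1 -4.5] op 0.126 t 10.925 q [ 0.57  0.56 -0.5   1.95  0.39  0.73 -0.2 ]
```

View pics/p8.png

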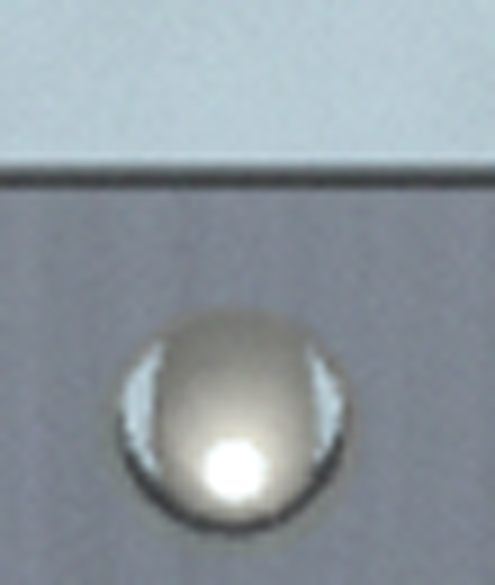

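Both pins have entered with no contact force and are centred. Lowering to flush.

```bash
python3 -m crank '{"dp":[[0,2,0],[0,4,0],[0,5.5,0],[0,7,0],[0,8,0],[0,8.5,0],[0,8.5,0]],"angular":[[0,0,0],[0,0,0],[0,0,0],[0,0,0],[0,0,0],[0,0,0],[0,0,0]]}'
```

```text
clock: 11.8
tcp_pos: [0.5228, -0.122, 0.0459]
tcp_rot: [0.489, -0.511, 0.512, -0.488]
wrist_force: [-11.9, 0.6, 24.9]
opening: 0.131
```

```bash
python3 -m crank '{"dp":[[0,-1,0],[0,-1,0],[0,-1,0],[0,-1,0]],"angular":[[0,0,0],[0,0,0],[0,0,0],[0,0,0]]}' 35
python3 -m crank '{"dp":[[0,-20,0],[0,-60,0],[0,-100,0],[0,-135,0],[0,-150,0],[0,-150,0]],"angular":[[0,0,0],[0,0,0],[0,0,0],[0,0,0],[0,0,0],[0,0,0]]}'
python3 - <<'E'
from h import *
s=snap('wrist','w9');delta([.5228,-.1219,.0454],jaw=-2.65)
E
```

```text
clock: 12.3
tcp_pos: [0.5228, -0.1219, 0.0457]
tcp_rot: [-0.488, 0.511, -0.511, 0.488]
wrist_force: [-0.5, 0.2, 0.7]
opening: 0.353
clock: 13.05
tcp_pos: [0.5231, -0.1221, 0.1967]
tcp_rot: [0.488, -0.511, 0.512, -0.489]
wrist_force: [0.6, -0.8, -0.8]
opening: 0.351
angular [0.01 0.   0.01]
dp [-1.000e-01  1.502e+02  2.000e-01] tcp [ 0.5226 -0.122   0.1956] jaw -2.65 y [-1.e-04 -1.e-04 -1.e+00] F [ 0.4 -0.1 -1.4] op 0.349 t 13.1 q [ 0.66  0.35 -0.59  1.85  0.23  1.   -0.08]
```

View pics/w9.png

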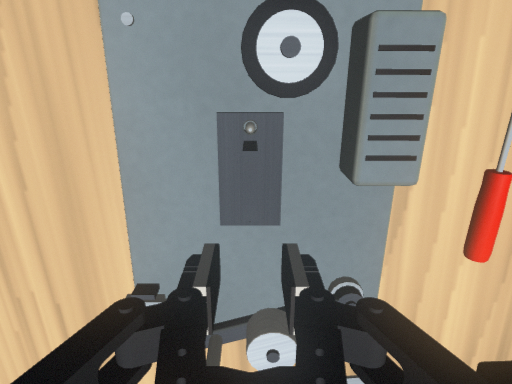

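Run:
```python
from h import *
s=load('w9');W=cloud(s)
def med(y0,y1,x0,x1):
    w=W[y0:y1,x0:x1].reshape(-1,3); w=w[np.isfinite(w).all(1)]; return np.median(w,0).round(4)
print('foot',med(118,135,222,236),med(118,135,262,278),med(195,220,224,232),med(195,220,272,278),'base',med(120,200,160,205),'wall',med(165,205,246,256))
uv=[(217.5,112),(283,112),(280.5,225),(220.5,225)];P=plane(s,uv,.036);print(P.round(4).tolist(),P.mean(0))
# post and pivot from w1/w2
s1=load('w1')
i=cv2.imread('pics/w1.png')[250:350,185:355];cv2.imwrite('pics/q1.png',cv2.resize(cv2.convertScaleAbs(i,alpha=1.5),None,fx=4.5,fy=4.5,interpolation=2))
```

```text
foot [ 0.5054 -0.08    0.0357] [ 0.5421 -0.0818  0.0358] [ 0.4992 -0.1584  0.0359] [ 0.5452 -0.1609  0.0357] base [ 0.4588 -0.1104  0.0297] wall [ 0.5233 -0.1219  0.0808]
[[0.4965, -0.0673, 0.036], [0.5546, -0.0699, 0.036], [0.5507, -0.1799, 0.036], [0.491, -0.1772, 0.036]] [ 0.52318276 -0.12359999  0.036     ]
```

View pics/q1.png

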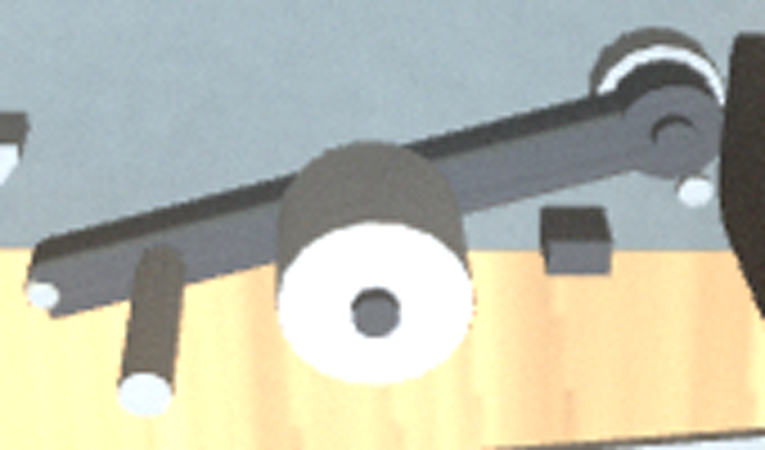

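Foot top reads 35.7–35.9 mm at all four corners, so the platen is flush. Now the post and pivot: the post top in w1 is at about (217,337), the pivot hub at about (335,279).

Run:
```python
from h import *
s1=load('w1');sc=load('scene0');sd=load('side0')
pt=(185+145/4.5-.4,250+395/4.5-.4)
print(tri([(s1,pt),(sc,(160+255/5,115+55/5))]),tri([(s1,pt),(sd,(200+433/6,135+42/6))]))
A=plane(s1,pt,.105)[0];B=plane(s1,(185+672/4.5-.4,250+128/4.5-.4),.058)[0]
# pivot from seat geometry check
print('post',A,'pivot',B,np.linalg.norm(A[:2]-B[:2]))
v=A-B;print('arm angle',np.degrees(np.arctan2(v[1],v[0])))
a0=np.arctan2(v[1],v[0])
for th in (0,.1,.2,.31,.36,.43,.5):
    a=a0-th; p=B[:2]+.145*np.array([np.cos(a),np.sin(a)]);print(th,p.round(4),'tangent',np.degrees(a-np.pi/2).round(1)%360)
delta([A[0],A[1],.20],jaw=-92.65)
```

```text
(array([ 0.47837235, -0.300094  ,  0.10306346]), np.float64(0.0009999615314730814)) (array([ 0.4775522 , -0.30614992,  0.09714229]), np.float64(0.000496396723715542))
post [ 0.47858645 -0.29956402  0.105     ] pivot [ 0.6180874  -0.26056274  0.058     ] 0.14485032175837267
arm angle -164.38022183529787
0 [ 0.4784 -0.2996] tangent 105.6
0.1 [ 0.4752 -0.2855] tangent 99.89999999999998
0.2 [ 0.4735 -0.2711] tangent 94.19999999999999
0.31 [ 0.4732 -0.2551] tangent 87.89999999999998
0.36 [ 0.4736 -0.2479] tangent 85.0
0.43 [ 0.4749 -0.2378] tangent 81.0
0.5 [ 0.4768 -0.2279] tangent 77.0
angular [ 1.e-02 -9.e+01  0.e+00]
dp [179.4  -4.3 -35.8] tcp [ 0.5226 -0.122   0.1956] jaw -2.65 y [-1.e-04 -1.e-04 -1.e+00] F [ 0.4 -0.1 -1.4] op 0.349 t 13.1 q [ 0.66  0.35 -0.59  1.85  0.23  1.   -0.08]
```

```bash
python3 -m crank '{"dp":[[20,0,-4],[40,0,-8],[60,0,-12],[80,-1,-16],[100,-2,-20],[120,-3,-24],[140,-4,-28],[160,-4,-32],[179,-4,-36],[179,-4,-36],[179,-4,-36]],"angular":[[0,9,0],[0,19,0],[0,28,0],[0,38,0],[0,47,0],[0,57,0],[0,66,0],[0,75,0],[0,84.4,0],[0,84.4,0],[0,84.4,0]]}' 60
python3 - <<'E'
from h import *
s=snap('wrist','w10');delta([.4786,-.2996,.066],jaw=-87)
E
```

```text
clock: 14.48
tcp_pos: [0.4786, -0.2981, 0.1989]
tcp_rot: [-0.02, 0.707, -0.706, 0.019]
wrist_force: [0.6, 0.2, 0.3]
opening: 0.602
angular [0.05 0.17 0.04]
dp [  0.2 133.2   1.7] tcp [ 0.4788 -0.298   0.1992] jaw -86.83 y [-7.e-04  9.e-04 -1.e+00] F [ 0.7 -0.1 -0.3] op 0.597 t 14.525 q [ 0.7   0.35 -0.25  1.79  0.1   1.01 -1.1 ]
```

View pics/w10.png

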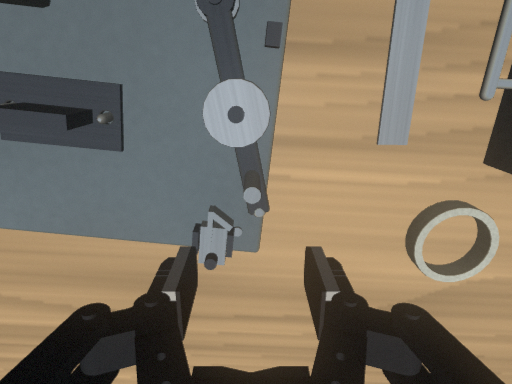

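Run:
```python
from h import *
s=load('w10');s1=load('w1')
g=cv2.resize(cv2.imread('pics/w10.png')[170:280,180:290],None,fx=6,fy=6,interpolation=2);cv2.imwrite('pics/q10.png',g)
print(plane(s,(252,195),.105),tri([(s,(252,195)),(s1,(216.8,337.4))]))
W=cloud(s)
for u,v in ((213,238),(216,212),(237,232),(210,262),(198,230),(228,228)): print((u,v),W[v,u].round(4))
```

```text
[[ 0.47826205 -0.30013739  0.105     ]] (array([ 0.47829258, -0.3001104 ,  0.10451442]), np.float64(0.00019333514780894845))
(213, 238) [ 0.4128 -0.2664  0.051 ]
(216, 212) [ 0.4394 -0.2685  0.0491]
(237, 232) [ 0.4116 -0.289   0.0326]
(210, 262) [ 0.3924 -0.2651  0.0614]
(198, 230) [ 0.4175 -0.251   0.0449]
(228, 228) [ 0.4252 -0.2806  0.0529]
```

View pics/q10.png

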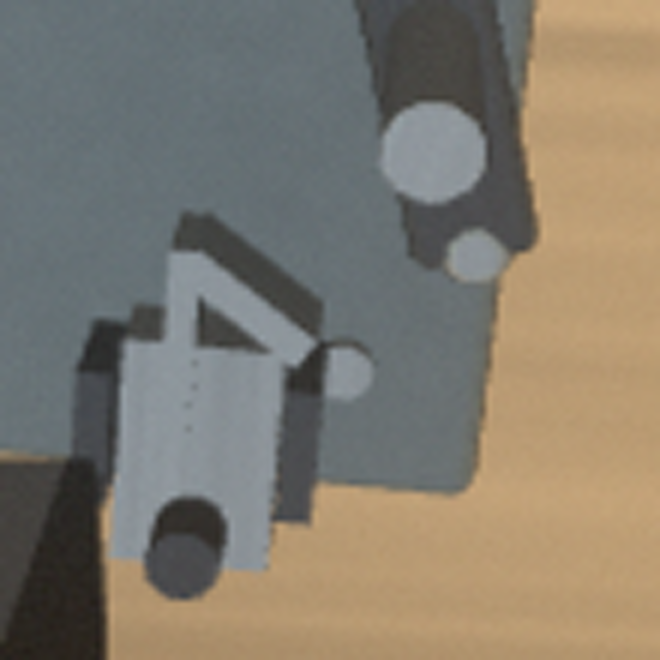

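Post measured at (0.478, -0.300), top 104.5 mm up. Straddling it, clear of the pawl at x≤0.445, z≤0.053.

```bash
python3 -m crank '{"dp":[[0,30,2],[0,65,2],[0,100,2],[0,120,2],[0,131,2],[0,131,2],[0,131,2]],"angular":[[0,0,0],[0,0,0],[0,0,0],[0,0,0],[0,0,0],[0,0,0],[0,0,0]]}' 60
python3 -m crank '{"dp":[[0,0,0],[0,0,0],[0,0,0],[0,0,0],[0,0,0],[0,0,0]],"angular":[[0,0,0],[0,0,0],[0,0,0],[0,0,0],[0,0,0],[0,0,0]]}' 0 60
python3 - <<'E'
from h import *
delta([.4749,-.2378,.068],jaw=-87)
snap('scene','sc1')
E
```

```text
clock: 15.4
tcp_pos: [0.4792, -0.3012, 0.0696]
tcp_rot: [0.018, -0.707, 0.707, -0.019]
wrist_force: [0.5, 0.3, -0.0]
opening: 0.6
clock: 16.15
tcp_pos: [0.4788, -0.2994, 0.0693]
tcp_rot: [-0.019, 0.707, -0.706, 0.019]
wrist_force: [-5.1, 13.0, 14.5]
opening: 0.146
angular [0.1  0.03 0.03]
dp [  0.7   1.4 -61.7] tcp [ 0.4788 -0.2994  0.0693] jaw -86.97 y [-6.0e-04  1.8e-03 -1.0e+00] F [-5.1 13.  14.5] op 0.146 t 16.15 q [ 0.68  0.53 -0.22  1.88  0.16  0.75 -1.15]
```

```bash
python3 -m crank '{"dp":[[1,-1,-5],[2,-1,-10],[2.5,-1,-14],[3,-1,-19],[3.2,-1,-24],[3.4,-1,-29],[3.4,-1,-34],[3.2,-1,-39],[2.9,-1,-44],[2.9,-1,-44]],"angular":[[0,0,0],[0,0,0],[0,0,0],[0,0,0],[0,0,0],[0,0,0],[0,0,0],[0,0,0],[0,0,0],[0,0,0]]}'
```

```text
clock: 17.45
tcp_pos: [0.4728, -0.259, 0.0697]
tcp_rot: [0.018, -0.706, 0.707, -0.017]
wrist_force: [-0.5, -10.6, -7.9]
opening: 0.143
```

```bash
python3 -m crank '{"dp":[[-0.4,0,-4],[-1,0,-8],[-1.6,0,-12],[-2.2,0,-16],[-2.9,0,-20],[-2.9,0,-20],[-2.9,0,-20],[-2.9,0,-20]],"angular":[[0,0,0],[0,0,0],[0,0,0],[0,0,0],[0,0,0],[0,0,0],[0,0,0],[0,0,0]]}'
python3 - <<'E'
from h import *
delta([.4749,-.2378,.068],jaw=-87)
for n in ('wrist','scene','side'): snap(n,n+'F')
B=np.array([.6181,-.2606]);t=status.state()['tcp_pos'][:2]
a=np.arctan2(*(t-B)[::-1]); a0=np.arctan2(-.3001+.2606,.4783-.6181);print('theta',a0-a,np.linalg.norm(t-B))
i=cv2.imread('pics/wristF.png');j=cv2.resize(cv2.imread('pics/sceneF.png')[110:240,155:290],None,fx=3.5,fy=3.5,interpolation=2);cv2.imwrite('pics/jF.png',j)
E
```

```text
clock: 18.45
tcp_pos: [0.4736, -0.2396, 0.0696]
tcp_rot: [0.018, -0.706, 0.708, -0.016]
wrist_force: [-7.1, -13.1, -2.7]
opening: 0.15
angular [-0.1  -0.21  0.14]
dp [-1.4  1.6 -1.7] tcp [ 0.4736 -0.2396  0.0696] jaw -87.21 y [-0.0024 -0.0018 -1.    ] F [ -7.1 -13.1  -2.7] op 0.15 t 18.45 q [ 0.59  0.48 -0.23  1.96  0.16  0.72 -1.25]
theta -5.863263221546664 0.14601906306426238
```

View pics/wristF.png

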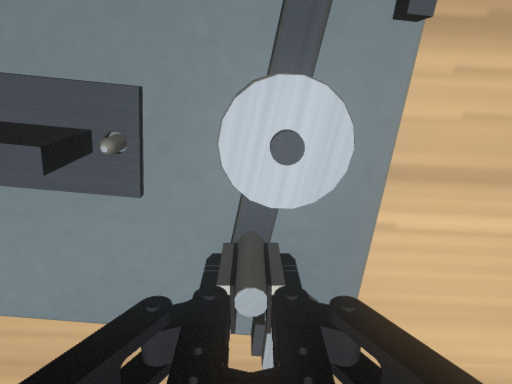

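View pics/jF.png

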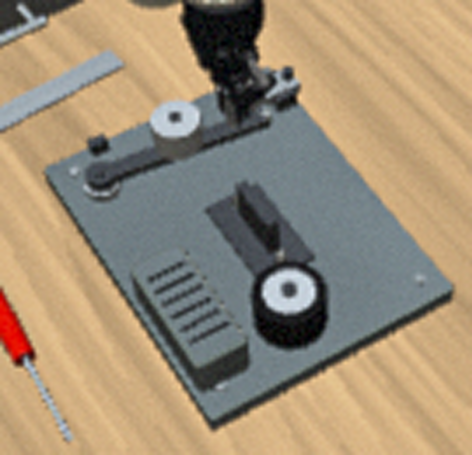

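Run:
```python
from h import *
s=load('wristF');B=np.array([.6181,-.2606])
p=plane(s,(251,302),.105)[0];w=plane(s,(287.5,147),.094)[0]
a0=np.degrees(np.arctan2(-.3001+.2606,.4783-.6181))
for q in (p,w):
    v=q[:2]-B;print(q,np.linalg.norm(v),np.radians((a0-np.degrees(np.arctan2(v[1],v[0]))+180)%360-180))
W=cloud(s);print('foot',np.nanmedian(W[85:180,125:138,2]),np.nanmedian(W[175:187,60:120,2]),'base',np.nanmedian(W[210:280,60:150,2]))
a,b=cv2.imread('pics/scene0.png').astype(int),cv2.imread('pics/sceneF.png').astype(int)
m=(abs(a-b).max(-1)>40).astype(np.uint8);n,l,st,c=cv2.connectedComponentsWithStats(cv2.morphologyEx(m,2,np.ones((2,2))));print([(r[:4].tolist(),r[4]) for r in st[1:] if r[4]>8])
print(status.state()['wrist_force'],status.state()['clock'])
```

```text
[ 0.47589517 -0.24034961  0.105     ] 0.1436394482629238 0.416820466653917
[ 0.53421573 -0.2504923   0.094     ] 0.08449104172792157 0.39528608323417247
foot 0.03550062369872819 0.03553811257843733 base 0.029523642146620597
[([189, 0, 104, 162], np.int32(5928)), ([337, 0, 62, 107], np.int32(1680)), ([398, 39, 5, 14], np.int32(49)), ([404, 45, 15, 32], np.int32(277)), ([381, 73, 31, 36], np.int32(202)), ([367, 75, 11, 10], np.int32(42)), ([345, 77, 7, 34], np.int32(120)), ([396, 80, 4, 3], np.int32(9)), ([355, 87, 6, 11], np.int32(56)), ([393, 96, 20, 29], np.int32(227)), ([215, 163, 30, 27], np.int32(363)), ([320, 276, 37, 43], np.int32(832))]
[ -7.20371073 -13.06563407  -2.40790293] 18.6
```

Two estimates give about 0.40 and 0.42 rad. I'll nudge it 2 mm further to centre the margin, then hand in.

```bash
python3 -m crank '{"dp":[[-0.3,0,-1],[-0.6,0,-2],[-0.6,0,-2],[-0.6,0,-2],[-0.6,0,-2]],"angular":[[0,0,0],[0,0,0],[0,0,0],[0,0,0],[0,0,0]]}'
python3 - <<'E'
from h import *
st=status.state();v=st['tcp_pos'][:2]-np.array([.6181,-.2606])
print((np.arctan2(-.0395,-.1398)-np.arctan2(v[1],v[0]))%(2*np.pi),st['wrist_force'],st['opening'],abs(st['joint_velocities']).max())
print(robot.job_done())
E
```

```text
clock: 19.23
tcp_pos: [0.4739, -0.2377, 0.0696]
tcp_rot: [0.018, -0.706, 0.708, -0.016]
wrist_force: [-9.2, -14.7, -1.8]
opening: 0.142
0.43281331606002027 [ -9.22977174 -14.74582401  -1.76256491] 0.14150107699747227 0.0021824826113806153
the job is handed in; nothing more can be done
None
```

The platen is seated on both pins, and the tensioner arm is pushed well past the click and held there by the gripper. I handed the job in at about 19 s, still holding.

- **Platen:** I lowered the dark platen onto the pins, let go, and only then touched the tensioner. Its foot top measured 35.7–35.9 mm at all four corners, which is flush and level. It was still 35.5 mm, with the base reading 29.5 mm, during the hold.
- **Tensioner:** I gripped the post and pushed it along its arc. The gripper position gives 0.43 rad at hand-in, with about 15 N of spring force along y on the wrist. Before a last 2 mm nudge, the gripper and the post top gave 0.42, while the idler wheel gave 0.395. All three are clear of the pawl, which needs 0.36.
- **Not checked:** The gripper hid the pawl, so I never saw the click itself.
- **Bystanders:** Comparing the scene camera before and after shows changes only where the robot, the platen and the tensioner are.
- **Odd readings:** The wrist read about 25 N when the platen touched down, and there is a 9 N force along x during the hold. Both are within the limits.

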